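# Clear the glazing table: sort tiles and lay brushes to dry

## Robot

A 6-joint arm with a two-finger parallel gripper is mounted at the origin on the work surface. World frame = base frame: x ahead of the robot, y to its left, z up, the work surface at z = 0. Lengths are in m, angles in rad, forces in N, time in s.
With the tool pointing down it reaches from about 0.425 to 1.125 m from the base axis. Payload 14.9 kg.
Tool frame: the origin (TCP) lies midway between the tips of the shut fingers; the grasp point (between the pads) lies 19 mm behind it; z points along the fingers, y is the line along which they close (so a half turn about z gives the same grasp; the last joint's range is limited). The gripper opens to 91 mm and grips with 3 to 60 N. Pads are 32 mm wide; open, the fingers measure 118 mm over their backs; the gripper's body (76 mm by 178 mm) begins 60 mm behind the grasp point.
Start: joints at [1.239, 0.379, 1.734, -0, 1.028, -0.033], TCP at [0.206, 0.669, 0.214] pointing down, gripper open.
Joint ranges: [-2.77, 2.77], [-0.74, 2.19], [0, 2.66], [-1.06, 4.2], [0.31, 2.87], [-3.08, 3.08]. Speed limits (rad/s): [1.89, 1.89, 2.39, 3.14, 3.14, 3.14].

## Interface

Orientations are given as a rotation vector (axis times angle).
In Python, from workcell import ctrl gives the robot as it stands.
- The arm moves only by the tool apply_moves, never from a script. Its argument "plan" is text: rows parted by semicolons, each of 4 numbers parted by spaces: the shift along the tool's x, y, z in m, then the turn about the tool's z in rad. A call has exactly 5 rows; each row is the pose to reach, as a shift and turn from the pose commanded when the call began, along the tool's axes at that moment; what a row does not reach only later rows make up. A row lasts 1/12 s, in which the tool goes at most 41.7 mm and 7.16 degrees, less where a joint would pass 70% of its speed; a pose out of reach is approached as far as the arm can. A call with a gripper value outside its range is refused whole. "jaw" is the finger opening in m, from 0 to 0.0912, set as the call begins (left out, the last holds). The fingers move at their own pace and stop on an object; "force" is the grip in N (left out, the last holds). Time passes only in rows, so rows that repeat a pose let the fingers close, or fill a call up. It gives the time, the measured TCP pose, the force, the opening and the grip force at its end, in the units of the state.
- ctrl.state(): the state, without advancing time (a new reading comes with each control period).
- ctrl.get_image(name): name is "scene" or "top" or "wrist"; returns a dict with "pixels" (384x512x3 uint8, blue, green, red), "z_map" (384x512 float32, m along the optical axis (not along the pixel's ray), 0 where there is no reading), "K" (3x3 intrinsics, pixels), "R" (3x3) and "t" (3): a world point X has camera coordinates R X + t. Camera axes: x right, y down, z forward; pixel columns grow to the right and rows downward; lengths in m; the calibration is good to about 2 mm. The wrist camera is an equidistant fisheye: a pixel r from the principal point sees the ray r / f radians off the axis. A picture is of the moment at which its call begins.
- ctrl.finish_job(): hands the job in; it is judged then, once.
The state is a dict: "t": time; "qpos": joint angles; "qvel": joint speeds; "tau": joint torques, N m; "eef_pos": TCP position; "eef_rot": TCP orientation; "force": force on the tool from outside, world axes, zero at the start; "ft_torque": the same for the moment, N m; "width": finger opening in m; "grip_force": force on a finger pad.
Only numpy, scipy, OpenCV 4.12 (cv2) and the standard library are available. Lean on these libraries where they do the work, as an engineer would, in place of code of your own. Each camera call takes 0.05 s, during which the arm holds its last target. There are 200 camera calls.

## Task

Clear up after glazing: take both brushes out of the terracotta pot and lay them flat in the white plastic drying tray, and sort the tiles, the unglazed white rectangles into the wooden tray and the glazed grey arches into the aluminium tray. Every tile must lie flat on the floor of its tray, none on top of another, and the brushes wholly inside theirs; leave the other things on the table where they are. Any order will do.

Things in the scene. Friction and masses are not known exactly. Their poses are not given: they have to be found in the camera images.
- wood_tray: wooden tray, fixed, 270 x 110 mm outside, walls 5 mm thick and 20 mm high, floor 4 mm thick (inside 260 x 100 mm). For the white tiles. Origin: centre of its underside on the table; x along its length, y across, z up.
- metal_tray: bare aluminium tray with a wire handle at each end (handles reach 18 mm past the ends, 19 mm high, no obstacle), fixed, 270 x 110 mm outside, walls 5 mm thick and 20 mm high, floor 4 mm thick (inside 260 x 100 mm). For the grey tiles. Origin: centre of its underside on the table; x along its length, y across, z up.
- brush_tray: white plastic drying tray at the far side, fixed, 125 mm (its x) by 235 mm (its y) outside, walls 5 mm thick and 18 mm high, floor 4 mm thick (inside 115 x 225 mm). Origin: centre of its underside on the table; z up.
- brush_pot: terracotta brush pot, fixed to the table, 120 mm (its x) by 42 mm (its y), 75 mm high, open at the top, two cells side by side along x (centres at x = -29 and +29 mm, each 54 x 34 mm inside, floor 5 mm up), one brush in each. Origin: centre of its underside.
- brush_a: flat glaze brush, 180 mm long, 60 g, standing bristles down in a cell of the pot, able to lean a few degrees. Origin: centre of the bristle end; z runs along the brush to the handle end, x across its width, y through its thickness. Head and ferrule (z 0 to 62 mm) 38 x 14 mm, ferrule skin 1 mm more; flat wooden handle (z 60 to 180 mm) 18 x 10 mm.
- brush_a_top (a point): centre of the handle end of brush_a
- brush_b: flat glaze brush, 180 mm long, 60 g, standing bristles down in a cell of the pot, able to lean a few degrees. Origin: centre of the bristle end; z runs along the brush to the handle end, x across its width, y through its thickness. Head and ferrule (z 0 to 62 mm) 38 x 14 mm, ferrule skin 1 mm more; flat wooden handle (z 60 to 180 mm) 18 x 10 mm.
- brush_b_top (a point): centre of the handle end of brush_b
- white_a: unglazed white tile, straight-sided rectangle 70 mm (x) by 40 mm (y), 12 mm thick, about 75 g, lying flat on the table (may be absent). Origin: its centre, 6 mm above the face it lies on.
- grey_a: glazed grey tile, arch-shaped (one end square, the other a half circle of radius 22 mm), 70 mm (x) by 44 mm (y), 12 mm thick, about 75 g, lying flat on the table (may be absent). Origin: mid-length, mid-width, mid-thickness; straight sides from x = -35 to +13 mm, round end at +x.
- white_b: unglazed white tile, straight-sided rectangle 70 mm (x) by 40 mm (y), 12 mm thick, about 75 g, lying flat on the table (may be absent). Origin: its centre, 6 mm above the face it lies on.
- grey_b: glazed grey tile, arch-shaped (one end square, the other a half circle of radius 22 mm), 70 mm (x) by 44 mm (y), 12 mm thick, about 75 g, lying flat on the table (may be absent). Origin: mid-length, mid-width, mid-thickness; straight sides from x = -35 to +13 mm, round end at +x.
- white_c: unglazed white tile, straight-sided rectangle 70 mm (x) by 40 mm (y), 12 mm thick, about 75 g, lying flat on the table (may be absent). Origin: its centre, 6 mm above the face it lies on.
- grey_c: glazed grey tile, arch-shaped (one end square, the other a half circle of radius 22 mm), 70 mm (x) by 44 mm (y), 12 mm thick, about 75 g, lying flat on the table (may be absent). Origin: mid-length, mid-width, mid-thickness; straight sides from x = -35 to +13 mm, round end at +x.
- glaze_pot: open grey glaze pot, 76 mm across, 55 mm high, bystander. Origin: centre of its underside.
- pot_lid: dark red lid, 86 mm across, 12 mm thick, bystander. Origin: centre of its underside.
- test_cup: white test cup, 66 mm across, 55 mm high, bystander. Origin: centre of its underside.
- tub_small: small lidded grey tub, 72 mm across, 84 mm high, bystander. Origin: centre of its underside.
- bottle: white squeeze bottle, 56 mm across, 140 mm high, bystander. Origin: centre of its underside.
- wood_rib: flat wooden shaping rib, 30 x 120 x 8 mm, bystander. Origin: centre of its underside.
There are look-alikes about, which are no part of the job. What is shaped like the brush_b but purple is not meant.

How it is judged:
By the outcome, as a careful person would: the job done as asked, in the order asked, and still so for the second after the job is handed in, with the robot touching nothing.
Of white_a, white_b, white_c only 2 to 3 are there at a start; the rules pass over those that are not, and their reading is None.
Of grey_a, grey_b, grey_c only 2 to 3 are there at a start; the rules pass over those that are not, and their reading is None.
At some moment in a run one of white_a, white_b, white_c, grey_a, grey_b, grey_c may be knocked a few centimetres aside while the robot is not near it.
Once in a run the grip may slacken for a moment while it holds something.
It also fails if it takes over 210 s, if anything falls off the work surface, if the arm or the gripper's body presses on something with over 40 N, if the wrist force passes 120 N, or if a joint passes its speed limit or range.

## Working session

There is one attempt and no reset: what is moved stays moved. The work goes in short steps, Python scripts to look and compute and a tool call to move; the robot and the scene stay as the last step left them, time stands still between calls to the robot, and variables do not carry over. Pictures are saved under pics/ and viewed, at most 14 in all, crops included, and the job is handed in when it is done.

Besides the shell and the picture viewer there is one more tool, called after "Request:" as name(argument=value, ...), one argument or row to a line, values as JSON. apply_moves: Moves the arm, as the interface text tells. Its arguments: {"type":"object","properties":{"plan":{"type":"string"},"jaw":{"type":"number"},"force":{"type":"number"}},"required":["plan"]}

```bash
mkdir -p pics; ls; cat > h.py <<'E'
import numpy as np,cv2
from workcell import ctrl
from scipy.spatial.transform import Rotation as Ro
def get(n):
    d=ctrl.get_image(n); return d
def cloud(d):
    z=d["z_map"];K=d["K"];v,u=np.mgrid[:z.shape[0],:z.shape[1]]
    P=np.stack([(u-K[0,2])/K[0,0]*z,(v-K[1,2])/K[1,1]*z,z],-1)
    return (P-d["t"])@d["R"]
def ray(d,u,v,h):
    K=d["K"];r=np.array([(u-K[0,2])/K[0,0],(v-K[1,2])/K[1,1],1.])@d["R"]
    c=-d["R"].T@d["t"]; return c+r*(h-c[2])/r[2]
E
python3 - <<'E'
from h import *
s=ctrl.state();print(s)
for n in("top","scene"):
    d=get(n);np.savez(f"pics/{n}0.npz",**d)
    cv2.imwrite(f"pics/{n}0.png",cv2.resize(d["pixels"],(800,600),interpolation=cv2.INTER_CUBIC))
    print(n,d["K"].tolist(),d["R"].round(3).tolist(),(-d["R"].T@d["t"]).round(3))
E
```

```text
pics
{'t': 0.0, 'qpos': array([ 1.23867809e+00,  3.79381110e-01,  1.73476371e+00,  3.01264140e-05,
        1.02848598e+00, -3.33078796e-02]), 'qvel': array([ 0.0012568 , -0.00067814, -0.00052096, -0.00125381,  0.00039378,
        0.00084597]), 'tau': array([-5.66150105e-03, -7.63696790e+01, -4.34376311e+01,  6.48285798e-02,
        4.24645515e-02, -1.03432774e-04]), 'eef_pos': array([0.20594836, 0.6686199 , 0.2133159 ]), 'eef_rot': array([-4.67618204e-01, -3.10637901e+00,  1.59610164e-03]), 'force': array([ 0.65458299, -0.45884731, -0.35569609]), 'ft_torque': array([ 0.00288458, -0.0097883 ,  0.00414068]), 'grip_force': 0.0, 'width': 0.09134428601141406}
top [[414.54926642358606, 0.0, 263.5342614042375], [0.0, 414.54926642358606, 185.86167028016712], [0.0, 0.0, 1.0]] [[-0.023, -1.0, -0.02], [-0.994, 0.025, -0.103], [0.104, 0.017, -0.994]] [ 0.492 -0.05   1.259]
scene [[396.8447603385266, 0.0, 250.56699973189257], [0.0, 396.8447603385266, 191.2550423089049], [0.0, 0.0, 1.0]] [[-0.156, 0.988, -0.0], [0.76, 0.12, -0.638], [-0.63, -0.1, -0.77]] [1.263 0.037 0.911]
```

View pics/top0.png

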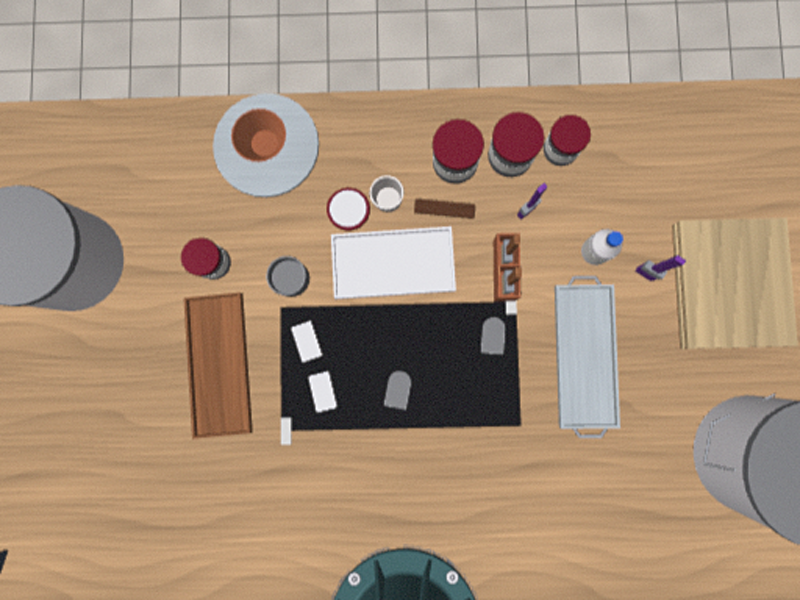

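View pics/scene0.png

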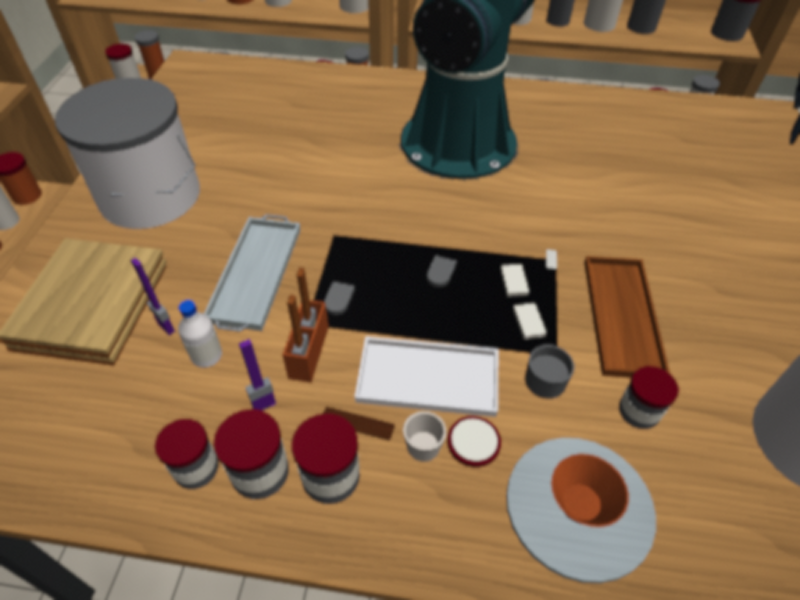

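Top view (800x600 picture): two white tiles at (307,341) and (322,391), and two grey arches at (493,336) and (398,390). The wood tray is at (218,365), the metal tray at (588,355) and the drying tray at (393,262). The terracotta pot is at (508,267) with brown handles. The purple brushes at (533,200) and (660,268) are look-alikes, because the brushes meant stand in the pot. The white bits at (511,307) and (286,431) are mat tabs.

```bash
cat >> h.py <<'E'
def blobs(d,h,amin=150,roi=(0.35,0.8,-0.35,0.3)):
    """white/grey tile candidates by colour, low saturation, on the plane h"""
    im=d["pixels"];hsv=cv2.cvtColor(im,cv2.COLOR_BGR2HSV);P=cloud(d)
    m0=(hsv[...,1]<60)&(P[...,2]<0.03)&(P[...,2]>-0.02)
    out=[]
    for nm,lo,hi in(("white",185,256),("grey",75,165)):
        m=(m0&(hsv[...,2]>=lo)&(hsv[...,2]<hi)).astype(np.uint8)
        cs,_=cv2.findContours(m,cv2.RETR_EXTERNAL,cv2.CHAIN_APPROX_NONE)
        for c in cs:
            if cv2.contourArea(c)<amin: continue
            X=np.array([ray(d,u,v,h)[:2] for u,v in c[:,0]])
            (cx,cy),(a,b),t=cv2.minAreaRect((X*1000).astype(np.float32))
            if a<b:a,b,t=b,a,t+90
            u,v=c[:,0].mean(0)
            out.append((nm,cx,cy,a,b,(t+90)%180-90,u,v))
    return out
E
python3 - <<'E'
from h import *
L=lambda n:dict(np.load(f"pics/{n}0.npz"))
d=L("top");P=cloud(d);s=L("scene");Q=cloud(s)
def at(u,v): return P[int(v*.64),int(u*.64)].round(4)
print("mat",at(450,400),at(340,320),"table",at(430,480),"tiles",at(307,341),at(322,391),at(493,336),at(398,390))
print("trayfloors",at(218,365),at(588,355),at(393,262))
for b in blobs(d,0.013):print(b[0],np.round(b[1:],1))
# tray outlines by colour + top rim height
hsv=cv2.cvtColor(d["pixels"],cv2.COLOR_BGR2HSV)
for nm,uv,h in(("wood",(218,365),.02),("metal",(588,355),.02),("brush",(393,262),.018)):
    c=[int(uv[1]*.64),int(uv[0]*.64)]
    # rim/floor points: local height window
    lo,hi=P[c[0],c[1]]-.17,P[c[0],c[1]]+.17
    m=((P[...,2]>.0025)&(P[...,2]<.03)).astype(np.uint8)
    m=cv2.morphologyEx(m,cv2.MORPH_OPEN,np.ones((2,2)))
    n,lab,st,_=cv2.connectedComponentsWithStats(m)
    l=lab[c[0],c[1]];
    X=P[lab==l][:,:2] if l else np.zeros((1,2))
    r=cv2.minAreaRect((X*1000).astype(np.float32));print(nm,l,len(X),np.round(r[0],1),np.round(r[1],1),round(r[2],2))
# pot and handles: world points
for nm,C in(("top",P),("scene",Q)):
    roi=(C[...,1]<-.12)&(C[...,1]>-.32)&(C[...,0]>.55)&(C[...,0]<.85)
    for lo,hi in((.066,.085),(.1,.13),(.14,.165),(.165,.19)):
        X=C[roi&(C[...,2]>lo)&(C[...,2]<hi)]
        if len(X):print(nm,lo,hi,len(X),X.min(0).round(3),X.max(0).round(3))
for n,dd in(("top",d),("scene",s)):
    pass
c1=d["pixels"][135:210,295:355];cv2.imwrite("pics/crop1.png",np.hstack([cv2.resize(c1,(390,488),interpolation=cv2.INTER_CUBIC),cv2.resize(s["pixels"][165:250,170:235],(390,488),interpolation=cv2.INTER_CUBIC)]))
E
```

```text
mat [ 0.4101 -0.0971  0.0033] [0.5709 0.1139 0.003 ] table [ 0.2617 -0.0544  0.0013] tiles [0.5297 0.1769 0.0105] [0.4337 0.147  0.0134] [ 0.5301 -0.1808  0.0147] [0.4333 0.004  0.0084]
trayfloors [0.4886 0.3516 0.0033] [ 0.4903 -0.3622  0.0074] [0.6819 0.0083 0.0021]
white [433.3 147.4  68.3  38.4  12.6 206.  250.4]
white [529.6 177.4  68.8  38.   18.  195.6 218. ]
white [ 489.3 -355.4  272.8   99.8   -0.9  372.4  229.5]
white [678.4   7.7 237.9 129.4 -87.7 251.5 167.7]
white [788.1  94.8  69.   67.7  -0.9 222.  133. ]
grey [ 318.2 -590.   206.8   78.7  -15.5  454.5  283. ]
grey [433.6   2.7  71.2  44.1 -10.9 254.2 250.1]
grey [ 531.7 -181.    69.    41.8   -2.1  315.2  215.4]
grey [672.1 582.  192.5  79.7 -25.   65.5 176.4]
wood 115 2644 [496.8 177.7] [278.3 454.4] 3.76
metal 104 2952 [ 449.3 -290.7] [292.7 390.5] 26.87
brush 80 2426 [615.8   2.4] [250.6 236.9] 1.31
top 0.066 0.085 342 [ 0.599 -0.269  0.066] [ 0.85  -0.121  0.084]
top 0.1 0.13 151 [ 0.622 -0.263  0.101] [ 0.85  -0.122  0.13 ]
top 0.14 0.165 38 [ 0.622 -0.264  0.141] [ 0.776 -0.205  0.165]
top 0.165 0.19 102 [ 0.622 -0.263  0.167] [ 0.782 -0.205  0.19 ]
scene 0.066 0.085 344 [ 0.601 -0.264  0.066] [ 0.787 -0.186  0.085]
scene 0.1 0.13 219 [ 0.626 -0.265  0.1  ] [ 0.85  -0.121  0.13 ]
scene 0.14 0.165 134 [ 0.626 -0.262  0.14 ] [ 0.786 -0.204  0.165]
scene 0.165 0.19 147 [ 0.627 -0.263  0.165] [ 0.788 -0.204  0.184]
```

View pics/crop1.png

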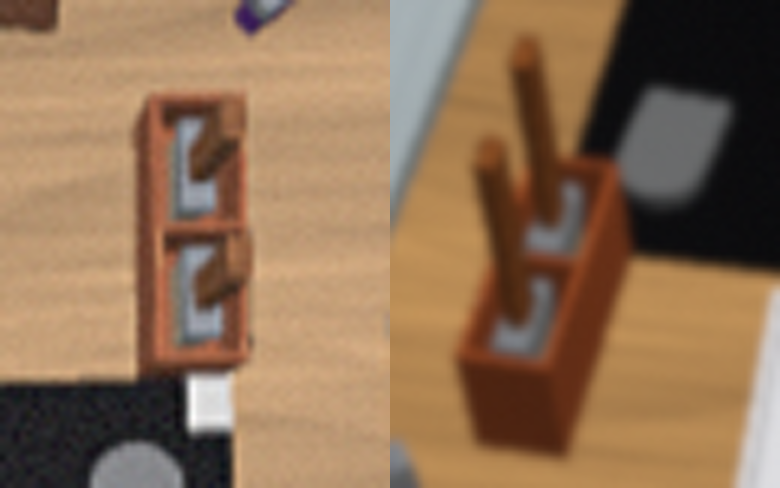

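The crop shows both brown-handled brushes (not purple) standing in the terracotta pot at crop (215,140) and (225,270). Their wide sides lie along the pot's length, so these are brush_a and brush_b. The tile sizes and heights match the description.

```bash
cat >> h.py <<'E'
def pose():
    s=ctrl.state();R=Ro.from_rotvec(s["eef_rot"]).as_matrix();return s,s["eef_pos"],R
def go(x,y,z,ang,s=None):
    """shift in tool axes + turn so that tool y points at world angle ang (mod 180)"""
    s,p,R=pose();sh=R.T@(np.array([x,y,z])-p)
    a=np.degrees(np.arctan2(R[1,1],R[0,1]));t=(a-ang+90)%180-90
    print("->",(x,y,z,ang),"shift mm",(sh*1000).round(1),"turn",round(np.radians(t),3),"| ang",a.round(1),"p",p.round(4),"q6",round(s["qpos"][5],2),"w",round(s["width"],4),"gf",round(s["grip_force"],1),"t",round(s["t"],1))
E
python3 - <<'E'
from h import *
L=lambda n:dict(np.load(f"pics/{n}0.npz"))
d=L("top");s=L("scene");P=cloud(d);Q=cloud(s)
for nm,h,cs in(("wood",.02,[(185,298),(242,293),(251,433),(194,438)]),("metal",.02,[(555,285),(614,284),(620,427),(559,429)]),("brush",.018,[(332,236),(453,227),(456,290),(335,298)])):
    X=np.array([ray(d,u*.64,v*.64,h)[:2]*1000 for u,v in cs]);r=cv2.minAreaRect(X.astype(np.float32));print(nm,X.round(0).tolist(),X.mean(0).round(1),np.round(r[1],1),round(r[2],2))
for nm,C,D in(("top",P,d),("scene",Q,s)):
    hs=cv2.cvtColor(D["pixels"],cv2.COLOR_BGR2HSV)
    br=(hs[...,0]<20)&(hs[...,1]>90)
    for x0,x1 in((.595,.66),(.66,.73)):
        for lo,hi in((.1,.125),(.14,.165),(.165,.19)):
            m=br&(C[...,2]>lo)&(C[...,2]<hi)&(C[...,0]>x0)&(C[...,0]<x1)&(C[...,1]<-.15)&(C[...,1]>-.3)
            X=C[m]
            if len(X):print(nm,x0,lo,len(X),X.mean(0).round(4),X.min(0).round(3),X.max(0).round(3))
go(.5296,.1774,.1,108)
E
```

```text
wood [[617.0, 410.0], [624.0, 299.0], [358.0, 281.0], [351.0, 389.0]] [487.4 344.8] [267.7 111. ] 3.91
metal [[625.0, -304.0], [624.0, -416.0], [354.0, -413.0], [353.0, -299.0]] [ 488.9 -358. ] [113.8 272.1] 89.22
brush [[732.0, 124.0], [743.0, -112.0], [620.0, -114.0], [610.0, 119.0]] [676.2   4.3] [123.2 236.7] 2.37
top 0.595 0.1 8 [ 0.6267 -0.2066  0.1135] [ 0.622 -0.212  0.11 ] [ 0.635 -0.205  0.122]
top 0.595 0.14 11 [ 0.6271 -0.2069  0.1528] [ 0.622 -0.214  0.141] [ 0.638 -0.205  0.165]
top 0.595 0.165 35 [ 0.6302 -0.2087  0.1827] [ 0.622 -0.214  0.167] [ 0.638 -0.205  0.19 ]
top 0.66 0.1 8 [ 0.6823 -0.2067  0.1108] [ 0.679 -0.213  0.104] [ 0.689 -0.204  0.125]
top 0.66 0.14 13 [ 0.6836 -0.207   0.151 ] [ 0.679 -0.213  0.144] [ 0.695 -0.205  0.165]
top 0.66 0.165 37 [ 0.6876 -0.2085  0.1821] [ 0.68  -0.213  0.167] [ 0.697 -0.205  0.189]
scene 0.595 0.1 31 [ 0.6386 -0.2077  0.1123] [ 0.626 -0.214  0.102] [ 0.644 -0.204  0.123]
scene 0.595 0.14 38 [ 0.6388 -0.2079  0.1532] [ 0.626 -0.214  0.14 ] [ 0.644 -0.204  0.164]
scene 0.595 0.165 44 [ 0.6375 -0.2087  0.1776] [ 0.627 -0.214  0.166] [ 0.644 -0.204  0.184]
scene 0.66 0.1 35 [ 0.6965 -0.2078  0.1127] [ 0.686 -0.215  0.101] [ 0.702 -0.204  0.125]
scene 0.66 0.14 39 [ 0.6962 -0.2078  0.1524] [ 0.684 -0.215  0.14 ] [ 0.701 -0.204  0.165]
scene 0.66 0.165 53 [ 0.6936 -0.2085  0.1772] [ 0.682 -0.214  0.165] [ 0.7   -0.204  0.184]
-> (0.5296, 0.1774, 0.1, 108) shift mm [-453.9 -374.1  113.7] turn -0.613 | ang 72.9 p [0.2059 0.6687 0.2134] q6 -0.03 w 0.0911 gf 0.0 t 0.1
```

Request:
apply_moves(
  plan="-0.030 -0.025 0.006; -0.060 -0.050 0.012; -0.090 -0.075 0.018; -0.120 -0.100 0.024; -0.150 -0.125 0.030",
  jaw=0.07,
)

```text
invalid input
```

Request:
apply_moves(
  plan="-0.030 -0.025 0.006; -0.060 -0.050 0.012; -0.090 -0.075 0.018; -0.120 -0.100 0.024; -0.150 -0.125 0.030",
)

```text
invalid input
```

Request:
apply_moves(
  plan="-0.030 -0.025 0.006 -0.12; -0.060 -0.050 0.012 -0.24; -0.090 -0.075 0.018 -0.36; -0.120 -0.100 0.024 -0.48; -0.150 -0.125 0.030 -0.60",
)

```text
t: 0.52
eef_pos: [0.3131, 0.5036, 0.1834]
eef_rot: [0.481, -3.104, 0.0]
force: [0.0, 0.4, -0.6]
width: 0.0913
grip_force: 0.0
```

```bash
python3 -c "
from h import *
go(.5296,.1774,.1,108)"
```

```text
-> (0.5296, 0.1774, 0.1, 108) shift mm [-107.6 -376.4   83.5] turn -0.007 | ang 107.6 p [0.3131 0.5036 0.1834] q6 -0.9 w 0.0913 gf 0.0 t 0.5
```

Request:
apply_moves(
  plan="-0.011 -0.038 0.008 0; -0.022 -0.076 0.016 0; -0.033 -0.114 0.024 0; -0.044 -0.152 0.032 0; -0.054 -0.188 0.041 0",
  jaw=0.07,
)

```text
t: 0.93
eef_pos: [0.4207, 0.34, 0.1427]
eef_rot: [-0.471, 3.106, 0.0]
force: [0.4, 0.3, -0.4]
width: 0.0703
grip_force: 0.0
```

Request:
apply_moves(
  plan="-0.011 -0.038 0.008 0; -0.022 -0.076 0.016 0; -0.033 -0.114 0.024 0; -0.044 -0.152 0.032 0; -0.054 -0.188 0.042 0",
)

```text
t: 1.35
eef_pos: [0.5283, 0.1764, 0.1008]
eef_rot: [-0.471, 3.106, 0.0]
force: [1.2, 0.4, 0.6]
width: 0.0702
grip_force: 0.0
```

Request:
apply_moves(
  plan="0 0 0.030 0; 0 0 0.060 0; 0 0 0.080 0; 0 0 0.088 0; 0 0 0.094 0",
)

```text
t: 1.77
eef_pos: [0.5267, 0.1781, 0.0059]
eef_rot: [0.471, -3.104, 0.0]
force: [0.4, 0.4, -0.7]
width: 0.0698
grip_force: 0.0
```

Request:
apply_moves(
  plan="0 0 0 0; 0 0 0 0; 0 0 0 0; 0 0 0 0; 0 0 0 0",
  jaw=0,
  force=30,
)

```text
t: 2.18
eef_pos: [0.5279, 0.1786, 0.0079]
eef_rot: [-0.471, 3.105, 0.0]
force: [-0.5, 2.9, 3.8]
width: 0.0398
grip_force: 23.4
```

```bash
python3 -c "
from h import *
go(.5296,.1774,.1,108)
print(ctrl.state()['force'])"
```

```text
-> (0.5296, 0.1774, 0.1, 108) shift mm [ -1.4  -1.7 -92.1] turn -0.013 | ang 107.3 p [0.5279 0.1786 0.0079] q6 -1.59 w 0.0398 gf 23.4 t 2.2
[-0.51230901  2.89376479  3.76931566]
```

Request:
apply_moves(
  plan="0 0 -0.015 0.05; 0 0 -0.035 0.10; 0 0 -0.055 0.16; 0 0 -0.075 0.20; 0 0 -0.092 0.234",
)

```text
t: 2.6
eef_pos: [0.5275, 0.1785, 0.1007]
eef_rot: [-0.102, 3.139, 0.0]
force: [0.1, -0.1, 0.1]
width: 0.0396
grip_force: 30.0
```

Request:
apply_moves(
  plan="-0.006 0.034 0 0; -0.012 0.068 0 0; -0.018 0.102 0 0; -0.024 0.136 0 0; -0.031 0.169 0 0",
)

```text
t: 3.02
eef_pos: [0.5467, 0.3509, 0.0995]
eef_rot: [-0.106, 3.139, 0.0]
force: [1.0, -0.4, -0.9]
width: 0.0394
grip_force: 30.0
```

```bash
python3 -c "
from h import *
go(.5473,.3489,.0095,93.9)
d=get('top')
for b in blobs(d,0.013):print(b[0],np.round(b[1:],1))"
```

```text
-> (0.5473, 0.3489, 0.0095, 93.9) shift mm [-0.4 -2.  90. ] turn -0.001 | ang 93.9 p [0.5467 0.3509 0.0995] q6 -1.1 w 0.0394 gf 30.0 t 3.0
white [432.2 147.4  70.8  39.   13.6 206.  250.5]
white [ 489.  -360.6  273.5  111.1   -0.7  375.8  228. ]
white [678.4   7.6 238.2 129.4 -87.7 251.  167.8]
white [788.   93.3  70.9  68.8  88.5 222.3 132.8]
grey [433.9   2.5  71.7  44.4 -12.4 254.3 250.2]
grey [ 531.7 -181.    69.1   41.8   -2.1  315.2  215.4]
grey [679.6 579.  190.8  79.4 -18.2  66.8 173.8]
```

Request:
apply_moves(
  plan="0 -0.002 0.030 0; 0 -0.002 0.060 0; 0 -0.002 0.078 0; 0 -0.002 0.086 0; 0 -0.002 0.090 0",
)

```text
t: 3.48
eef_pos: [0.5463, 0.3464, 0.0092]
eef_rot: [0.106, -3.137, 0.003]
force: [-12.1, -14.4, 39.2]
width: 0.0397
grip_force: 30.0
```

Request:
apply_moves(
  plan="0 0 0 0; 0 0 0 0; 0 0 0 0; 0 0 0 0; 0 0 0 0",
  jaw=0.058,
)

```text
t: 3.9
eef_pos: [0.5473, 0.3472, 0.0094]
eef_rot: [-0.105, 3.139, 0.001]
force: [0.3, -0.3, 0.1]
width: 0.0576
grip_force: 0.0
```

Request:
apply_moves(
  plan="0 0 -0.030 0; 0 0 -0.060 0; 0 0 -0.090 0; 0.018 -0.027 -0.090 0; 0.036 -0.054 -0.090 0",
)

```text
t: 4.32
eef_pos: [0.5159, 0.2915, 0.1011]
eef_rot: [-0.107, 3.136, 0.003]
force: [-0.1, -0.4, -1.0]
width: 0.058
grip_force: 0.0
```

Request:
apply_moves(
  plan="0.019 -0.028 0 -0.04; 0.038 -0.056 0 -0.08; 0.057 -0.084 0 -0.12; 0.076 -0.112 0 -0.16; 0.092 -0.139 0 -0.16",
  jaw=0.07,
)

```text
t: 4.73
eef_pos: [0.4309, 0.1447, 0.099]
eef_rot: [-0.361, 3.121, -0.0]
force: [1.1, -0.2, 0.1]
width: 0.07
grip_force: 0.0
```

```bash
python3 -c "
from h import *
go(.4325,.1474,.006,103.1)
d=get('top')
for b in blobs(d,0.013):
  if b[0]=='white' or b[3]<90:print(b[0],np.round(b[1:],1))
print(cloud(d)[210:250:8,115:160:6,2].round(3))"
```

```text
-> (0.4325, 0.1474, 0.006, 103.1) shift mm [-2.2  2.3 93. ] turn 0.002 | ang 103.2 p [0.4309 0.1447 0.099 ] q6 -1.53 w 0.07 gf 0.0 t 4.7
white [546.6 347.8  71.4  39.5   3.8 139.5 213.7]
white [ 489.  -360.7  273.5  110.9   -0.7  380.8  228. ]
white [678.4   7.7 237.9 129.4 -87.7 251.4 167.7]
white [788.1  94.8  69.1  67.7  -0.9 222.1 133. ]
grey [433.6   2.6  71.1  44.3 -12.4 254.3 250.2]
grey [ 531.7 -182.6   68.9   44.9   -1.9  315.2  215.4]
[[-1.000e-03  1.200e-02  7.000e-03  1.600e-02  1.300e-02  9.000e-03
   2.000e-03 -0.000e+00]
 [ 2.000e-03  1.600e-02  8.000e-03  4.000e-03  1.600e-02  2.000e-02
   3.000e-03 -0.000e+00]
 [ 2.000e-03  2.400e-02  8.000e-03  7.000e-03  3.000e-03  1.259e+00
   3.000e-03  6.000e-03]
 [-4.000e-03  2.100e-02  7.000e-03  3.000e-03  2.000e-03  9.000e-03
   5.000e-03  1.200e-02]
 [ 3.000e-03  1.800e-02  6.000e-03  4.000e-03  7.000e-03  3.000e-03
   2.000e-03  2.100e-02]]
```

Request:
apply_moves(
  plan="-0.002 0.002 0.030 0; -0.002 0.002 0.060 0; -0.002 0.002 0.080 0; -0.002 0.002 0.088 0; -0.002 0.002 0.092 0",
)

```text
t: 5.2
eef_pos: [0.4332, 0.1481, 0.006]
eef_rot: [0.356, -3.12, 0.0]
force: [-0.2, -0.1, -0.1]
width: 0.0698
grip_force: 0.0
```

Request:
apply_moves(
  plan="0 0 0 0; 0 0 0 0; 0 0 0 0; 0 0 0 0; 0 0 0 0",
  jaw=0,
)

```text
t: 5.62
eef_pos: [0.4343, 0.1484, 0.0077]
eef_rot: [-0.356, 3.12, 0.0]
force: [-0.0, 3.0, 3.3]
width: 0.0398
grip_force: 23.8
```

Request:
apply_moves(
  plan="0 0 -0.015 0.04; 0 0 -0.035 0.08; 0 0 -0.055 0.12; 0 0 -0.075 0.16; 0 0 -0.093 0.16",
)

```text
t: 6.03
eef_pos: [0.4338, 0.1483, 0.1014]
eef_rot: [-0.101, 3.139, 0.0]
force: [-0.0, 0.7, -0.5]
width: 0.0391
grip_force: 30.0
```

Request:
apply_moves(
  plan="-0.002 0.038 0 0; -0.004 0.076 0 0; -0.006 0.114 0 0; -0.007 0.152 0 0; -0.008 0.193 0 0",
)

```text
t: 6.45
eef_pos: [0.4284, 0.343, 0.1004]
eef_rot: [-0.105, 3.139, 0.0]
force: [1.4, -0.6, -0.9]
width: 0.0394
grip_force: 30.0
```

```bash
python3 -c "
from h import *
go(.4275,.3407,.012,93.9)"
```

```text
-> (0.4275, 0.3407, 0.012, 93.9) shift mm [ 1.1 -2.3 88.4] turn -0.001 | ang 93.8 p [0.4284 0.343  0.1004] q6 -1.0 w 0.0394 gf 30.0 t 6.5
```

Request:
apply_moves(
  plan="0.001 -0.002 0.030 0; 0.001 -0.002 0.060 0; 0.001 -0.002 0.076 0; 0.001 -0.002 0.084 0; 0.001 -0.002 0.088 0",
)

```text
t: 6.87
eef_pos: [0.4274, 0.3389, 0.0113]
eef_rot: [0.105, -3.138, 0.002]
force: [-11.1, -10.7, 39.6]
width: 0.0397
grip_force: 30.0
```

Request:
apply_moves(
  plan="0 0 0 0; 0 0 0 0; 0 0 0 0; 0 0 0 0; 0 0 0 0",
  jaw=0.058,
)

```text
t: 7.28
eef_pos: [0.4283, 0.3395, 0.0126]
eef_rot: [-0.105, 3.139, 0.001]
force: [-0.1, -0.6, -0.1]
width: 0.058
grip_force: 0.0
```

Request:
apply_moves(
  plan="0 0 -0.030 0; 0 0 -0.060 0; 0 0 -0.088 0; 0.002 -0.030 -0.088 0; 0.004 -0.060 -0.088 0",
)

```text
t: 7.7
eef_pos: [0.4291, 0.2799, 0.1021]
eef_rot: [-0.108, 3.136, 0.003]
force: [0.3, -0.6, -1.2]
width: 0.0582
grip_force: 0.0
```

Request:
apply_moves(
  plan="0.002 -0.038 0 0; 0.004 -0.076 0 0; 0.006 -0.114 0 0; 0.008 -0.152 0 0; 0.008 -0.180 0 0",
  jaw=0.07,
)

```text
t: 8.12
eef_pos: [0.4315, 0.0968, 0.1002]
eef_rot: [-0.105, 3.14, -0.0]
force: [0.0, 1.1, -0.4]
width: 0.0702
grip_force: 0.0
```

Request:
apply_moves(
  plan="0.001 -0.020 0 0.06; 0.002 -0.040 0 0.12; 0.003 -0.060 0 0.18; 0.004 -0.080 0 0.24; 0.005 -0.098 0 0.277",
)

```text
t: 8.53
eef_pos: [0.4338, -0.0002, 0.1003]
eef_rot: [0.335, 3.123, 0.0]
force: [1.3, 0.0, 0.2]
width: 0.0698
grip_force: 0.0
```

```bash
python3 -c "
from h import *
go(.4336,.0026,.006,78)
d=get('top')
for b in blobs(d,0.013):
  if b[3]<90:print(b[0],np.round(b[1:],1))"
```

```text
-> (0.4336, 0.0026, 0.006, 78) shift mm [ 0.8  2.7 94.3] turn -0.004 | ang 77.8 p [ 4.338e-01 -2.000e-04  1.003e-01] q6 -1.41 w 0.0698 gf 0.0 t 8.5
white [425.8 340.5  71.   39.1   0.5 141.5 254.1]
white [546.6 347.9  71.4  39.3   3.8 139.5 213.7]
white [788.1  94.8  69.1  67.7  -0.9 222.1 133. ]
grey [ 531.8 -181.    69.    41.8   -2.1  315.2  215.4]
```

Request:
apply_moves(
  plan="0.001 0.003 0.030 0; 0.001 0.003 0.060 0; 0.001 0.003 0.080 0; 0.001 0.003 0.088 0; 0.001 0.003 0.094 0",
)

```text
t: 9.0
eef_pos: [0.4329, 0.0042, 0.0053]
eef_rot: [-0.329, -3.123, 0.0]
force: [0.7, -0.1, 0.5]
width: 0.0699
grip_force: 0.0
```

Request:
apply_moves(
  plan="0 0 0 0; 0 0 0 0; 0 0 0 0; 0 0 0 0; 0 0 0 0",
  jaw=0,
)

```text
t: 9.42
eef_pos: [0.434, 0.0041, 0.0068]
eef_rot: [0.329, 3.123, 0.0]
force: [-1.5, 0.3, 10.8]
width: 0.044
grip_force: 30.0
```

Request:
apply_moves(
  plan="0 0 -0.015 -0.04; 0 0 -0.035 -0.08; 0 0 -0.055 -0.12; 0 0 -0.075 -0.16; 0 0 -0.093 -0.196",
)

```text
t: 9.83
eef_pos: [0.4334, 0.0041, 0.1005]
eef_rot: [0.018, 3.141, -0.0]
force: [0.5, 0.5, -0.3]
width: 0.0441
grip_force: 30.0
```

Request:
apply_moves(
  plan="0 -0.036 0 0; 0 -0.072 0 0; 0 -0.108 0 0; 0 -0.144 0 0; 0 -0.180 0 0",
)

```text
t: 10.25
eef_pos: [0.4306, -0.1776, 0.0996]
eef_rot: [0.021, 3.141, -0.001]
force: [0.6, -0.4, -1.0]
width: 0.0435
grip_force: 30.0
```

Request:
apply_moves(
  plan="0 -0.036 0 0; 0 -0.072 0 0; 0 -0.108 0 0; 0 -0.144 0 0; 0 -0.180 0 0",
)

```text
t: 10.67
eef_pos: [0.4279, -0.3578, 0.0994]
eef_rot: [0.022, 3.141, -0.0]
force: [0.3, -0.1, -0.0]
width: 0.0435
grip_force: 30.0
```

```bash
python3 -c "
from h import *
go(.429,-.358,.014,89.2)"
```

```text
-> (0.429, -0.358, 0.014, 89.2) shift mm [-1.1 -0.2 85.4] turn -0.0 | ang 89.2 p [ 0.4279 -0.3578  0.0994] q6 -2.29 w 0.0435 gf 30.0 t 10.7
```

Request:
apply_moves(
  plan="-0.001 0 0.030 0; -0.001 0 0.058 0; -0.001 0 0.072 0; -0.001 0 0.080 0; -0.001 0 0.085 0",
)

```text
t: 11.08
eef_pos: [0.4291, -0.3557, 0.0133]
eef_rot: [-0.022, -3.141, -0.001]
force: [-0.1, -0.3, -0.9]
width: 0.044
grip_force: 30.0
```

Request:
apply_moves(
  plan="0 0 0 0; 0 0 0 0; 0 0 0 0; 0 0 0 0; 0 0 0 0",
  jaw=0.06,
)

```text
t: 11.5
eef_pos: [0.4297, -0.3561, 0.0147]
eef_rot: [0.021, 3.141, -0.001]
force: [-0.7, 0.1, -0.4]
width: 0.0601
grip_force: 0.0
```

Request:
apply_moves(
  plan="0 0 -0.030 0; 0 0 -0.060 0; 0 0 -0.086 0; -0.008 0.014 -0.086 0; -0.016 0.028 -0.086 0",
)

```text
t: 11.92
eef_pos: [0.4468, -0.3289, 0.1022]
eef_rot: [0.023, 3.138, -0.004]
force: [0.4, -0.2, -0.8]
width: 0.0599
grip_force: 0.0
```

Request:
apply_moves(
  plan="-0.017 0.030 0 0; -0.034 0.060 0 0; -0.051 0.090 0 0; -0.068 0.120 0 0; -0.085 0.150 0 0.021",
  jaw=0.07,
)

```text
t: 12.33
eef_pos: [0.5335, -0.1778, 0.1005]
eef_rot: [0.054, 3.14, -0.0]
force: [0.5, 0.2, 0.2]
width: 0.0697
grip_force: 0.0
```

```bash
python3 -c "
from h import *
go(.5317,-.1815,.006,88)
d=get('top')
for b in blobs(d,0.013,80):
  if b[3]<90:print(b[0],np.round(b[1:],1))
cv2.imwrite('pics/t1.png',cv2.resize(d['pixels'][120:290,100:430],(800,412),interpolation=cv2.INTER_CUBIC))"
```

```text
-> (0.5317, -0.1815, 0.006, 88) shift mm [ 1.8 -3.7 94.5] turn 0.0 | ang 88.0 p [ 0.5335 -0.1778  0.1005] q6 -1.9 w 0.0697 gf 0.0 t 12.3
white [ 3.589e+02  2.161e+02  4.700e+01  1.790e+01 -1.000e-01  1.826e+02
  2.760e+02]
white [425.8 340.5  71.1  39.1   0.5 141.5 254.1]
white [546.6 347.8  71.4  39.5   3.8 139.6 214.1]
white [788.   93.3  70.9  68.8  88.5 222.1 133. ]
white [809.3  14.5  43.1  34.5  88.4 247.7 125.8]
grey [ 430.1 -354.9   67.4   46.9   -1.2  375.2  248.9]
```

View pics/t1.png

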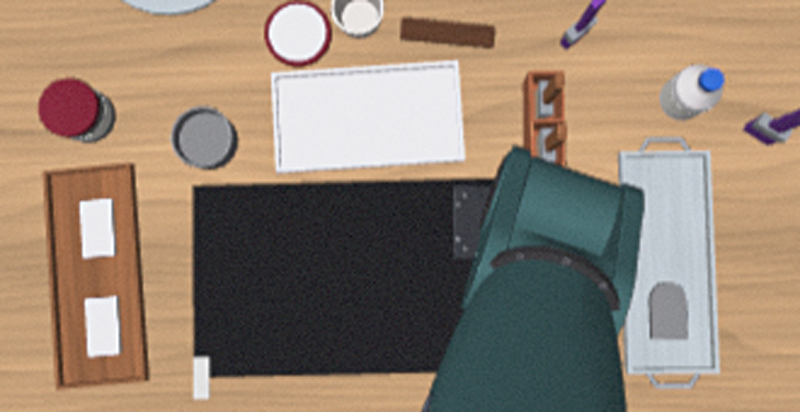

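The picture shows the white tiles flat in the wooden tray at (97,228) and (102,325), and the grey arch flat in the metal tray at (668,310). The arm is over the last arch, and I want to check the wrist clearance to the standing brush before lowering.

```bash
python3 -c "
from h import *
for n in('top','scene'):
  P=cloud(get(n)).reshape(-1,3)
  m=(P[:,1]>-.29)&(P[:,1]<-.06)&(P[:,0]<.72)&(P[:,2]>.2)
  X=P[m]
  for lo,hi in((.2,.25),(.25,.3),(.3,.35),(.35,.4),(.4,.5)):
    k=X[(X[:,2]>lo)&(X[:,2]<hi)]
    if len(k)>5:print(n,lo,len(k),np.percentile(k[:,0],[2,98]).round(3),np.percentile(k[:,1],[2,98]).round(3))
"
```

```text
top 0.2 359 [0.503 0.575] [-0.119 -0.084]
top 0.35 336 [0.505 0.592] [-0.239 -0.102]
top 0.4 2760 [0.458 0.573] [-0.228 -0.092]
scene 0.2 1388 [0.039 0.576] [-0.262 -0.067]
scene 0.25 650 [0.021 0.574] [-0.224 -0.063]
scene 0.3 751 [0.042 0.587] [-0.228 -0.063]
scene 0.35 1603 [0.454 0.597] [-0.242 -0.096]
scene 0.4 3685 [0.452 0.573] [-0.229 -0.085]
```

Request:
apply_moves(
  plan="0.002 -0.004 0.030 0; 0.002 -0.004 0.060 0; 0.002 -0.004 0.080 0; 0.002 -0.004 0.088 0; 0.002 -0.004 0.094 0",
)

```text
t: 12.9
eef_pos: [0.5299, -0.1837, 0.0052]
eef_rot: [-0.056, -3.14, -0.001]
force: [0.7, -0.2, 0.6]
width: 0.0702
grip_force: 0.0
```

Request:
apply_moves(
  plan="0 0 0 0; 0 0 0 0; 0 0 0 0; 0 0 0 0; 0 0 0 0",
  jaw=0,
)

```text
t: 13.32
eef_pos: [0.5313, -0.1835, 0.007]
eef_rot: [0.055, 3.14, -0.001]
force: [-2.1, -0.0, 8.4]
width: 0.0441
grip_force: 29.7
```

Request:
apply_moves(
  plan="0 0 -0.015 0; 0 0 -0.035 0; 0 0 -0.055 0; 0 0 -0.075 0; 0 0 -0.093 -0.021",
)

```text
t: 13.73
eef_pos: [0.5308, -0.1832, 0.1006]
eef_rot: [0.022, 3.141, -0.001]
force: [0.1, 0.3, -0.6]
width: 0.044
grip_force: 29.7
```

Request:
apply_moves(
  plan="-0.004 -0.036 0 0; -0.008 -0.072 0 0; -0.012 -0.108 0 0; -0.016 -0.144 0 0; -0.020 -0.178 0 0",
)

```text
t: 14.15
eef_pos: [0.5482, -0.3634, 0.0996]
eef_rot: [0.022, 3.141, -0.001]
force: [0.6, -0.3, -0.5]
width: 0.0441
grip_force: 29.7
```

```bash
python3 -c "
from h import *
go(.549,-.359,.014,89.2)"
```

```text
-> (0.549, -0.359, 0.014, 89.2) shift mm [-0.7  4.5 85.6] turn 0.0 | ang 89.2 p [ 0.5482 -0.3634  0.0996] q6 -2.18 w 0.0441 gf 29.7 t 14.2
```

Request:
apply_moves(
  plan="-0.001 0.004 0.030 0; -0.001 0.004 0.058 0; -0.001 0.004 0.072 0; -0.001 0.004 0.080 0; -0.001 0.004 0.085 0",
)

```text
t: 14.57
eef_pos: [0.5491, -0.3571, 0.0134]
eef_rot: [-0.021, -3.141, -0.001]
force: [-0.2, 0.5, -0.8]
width: 0.0436
grip_force: 29.7
```

Request:
apply_moves(
  plan="0 0 0 0; 0 0 0 0; 0 0 0 0; 0 0 0 0; 0 0 0 0",
  jaw=0.06,
)

```text
t: 14.98
eef_pos: [0.5497, -0.3577, 0.0148]
eef_rot: [0.021, 3.141, -0.001]
force: [-0.7, 0.4, 0.4]
width: 0.0601
grip_force: 0.0
```

Request:
apply_moves(
  plan="0 0 -0.040 0; 0 0 -0.080 0; 0 0 -0.120 0; 0 0 -0.160 0; 0 0 -0.200 0",
)

```text
t: 15.4
eef_pos: [0.549, -0.3573, 0.2164]
eef_rot: [0.022, 3.141, -0.0]
force: [-0.3, -0.4, 0.2]
width: 0.0603
grip_force: 0.0
```

Request:
apply_moves(
  plan="-0.016 0.030 -0.006 0.12; -0.032 0.060 -0.012 0.24; -0.048 0.090 -0.012 0.36; -0.066 0.120 -0.012 0.48; -0.082 0.151 -0.012 0.60",
  jaw=0.044,
)

```text
t: 15.82
eef_pos: [0.6341, -0.2063, 0.2268]
eef_rot: [0.958, 2.991, -0.0]
force: [-0.5, -0.4, 0.1]
width: 0.0438
grip_force: 0.0
```

Request:
apply_moves(
  plan="0 0 0 0.12; 0 0 0 0.24; 0 0 0 0.36; 0 0 0 0.48; 0 0 0 0.60",
)

```text
t: 16.23
eef_pos: [0.6333, -0.2075, 0.2263]
eef_rot: [1.799, 2.575, 0.0]
force: [-0.6, -0.0, 0.4]
width: 0.0441
grip_force: 0.0
```

Request:
apply_moves(
  plan="0 0 0 0.12; 0 0 0 0.24; 0 0 0 0.357; 0 0 0 0.357; 0 0 0 0.357",
)

```text
t: 16.65
eef_pos: [0.6334, -0.2076, 0.2263]
eef_rot: [2.217, 2.225, 0.0]
force: [0.6, -0.1, -0.5]
width: 0.0439
grip_force: 0.0
```

```bash
python3 -c "
from h import *
go(.633,-.209,.145,0)
d=get('scene')
cv2.imwrite('pics/s1.png',cv2.resize(d['pixels'][100:280,100:340],(800,600),interpolation=cv2.INTER_CUBIC))"
```

```text
-> (0.633, -0.209, 0.145, 0) shift mm [-1.4 -0.4 81.3] turn 0.004 | ang 0.2 p [ 0.6334 -0.2076  0.2263] q6 -0.36 w 0.0439 gf 0.0 t 16.6
```

View pics/s1.png

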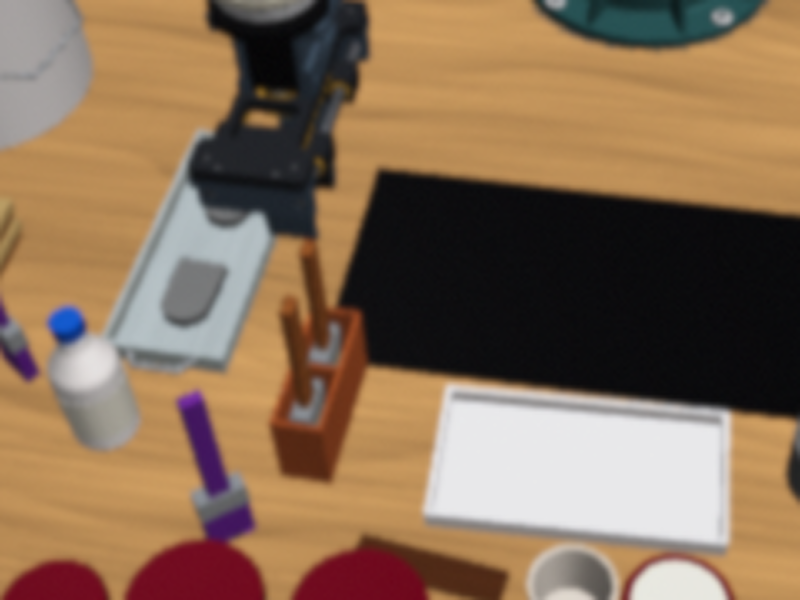

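The picture shows the gripper above the near brush (handle top at (308,245)), with the two arches apart on the metal tray floor. Next I grip the handle across its width.

Request:
apply_moves(
  plan="-0.001 0 0.025 0; -0.001 0 0.050 0; -0.001 0 0.070 0; -0.001 0 0.085 0; -0.001 0 0.096 0",
)

```text
t: 17.12
eef_pos: [0.6329, -0.2085, 0.1284]
eef_rot: [-2.218, -2.223, 0.001]
force: [-0.5, -0.7, -0.7]
width: 0.0445
grip_force: 0.0
```

Request:
apply_moves(
  plan="0 0 0 0; 0 0 0 0; 0 0 0 0; 0 0 0 0; 0 0 0 0",
  jaw=0,
  force=25,
)

```text
t: 17.53
eef_pos: [0.6338, -0.2088, 0.131]
eef_rot: [2.22, 2.221, 0.001]
force: [0.2, 0.1, -1.5]
width: 0.0181
grip_force: 25.0
```

Request:
apply_moves(
  plan="0 0 -0.012 0; 0 0 -0.030 0; 0 0 -0.055 0; 0 0 -0.080 0; 0 0 -0.105 0",
)

```text
t: 17.95
eef_pos: [0.6333, -0.2086, 0.2373]
eef_rot: [2.221, 2.221, 0.0]
force: [1.0, -0.3, -1.0]
width: 0.0179
grip_force: 25.0
```

```bash
python3 -c "
from h import *
go(.6519,-.0891,.235,2.4)
s=get('scene');C=cloud(s);d=get('top');P=cloud(d)
for n,C in(('s',C),('t',P)):
  for lo in np.arange(.05,.24,.02):
    m=(C[...,2]>lo)&(C[...,2]<lo+.02)&(C[...,0]>.595)&(C[...,0]<.665)&(C[...,1]<-.17)&(C[...,1]>-.25)
    X=C[m]
    if len(X)>3:print(n,lo.round(2),len(X),X.min(0).round(3)[:2],X.max(0).round(3)[:2])
cv2.imwrite('pics/s2.png',cv2.resize(s['pixels'][100:260,140:340],(750,600),interpolation=cv2.INTER_CUBIC))"
```

```text
-> (0.6519, -0.0891, 0.235, 2.4) shift mm [119.5  18.6   2.3] turn -0.042 | ang 0.0 p [ 0.6333 -0.2086  0.2373] q6 -0.35 w 0.0179 gf 25.0 t 17.9
s 0.05 109 [ 0.603 -0.226] [ 0.665 -0.186]
s 0.07 56 [ 0.602 -0.227] [ 0.665 -0.186]
s 0.11 45 [ 0.622 -0.215] [ 0.656 -0.202]
s 0.13 49 [ 0.618 -0.216] [ 0.657 -0.202]
s 0.15 60 [ 0.617 -0.218] [ 0.657 -0.201]
s 0.17 70 [ 0.614 -0.218] [ 0.657 -0.201]
s 0.19 37 [ 0.628 -0.214] [ 0.646 -0.204]
s 0.21 24 [ 0.635 -0.215] [ 0.645 -0.205]
s 0.23 62 [ 0.618 -0.224] [ 0.656 -0.191]
```

View pics/s2.png

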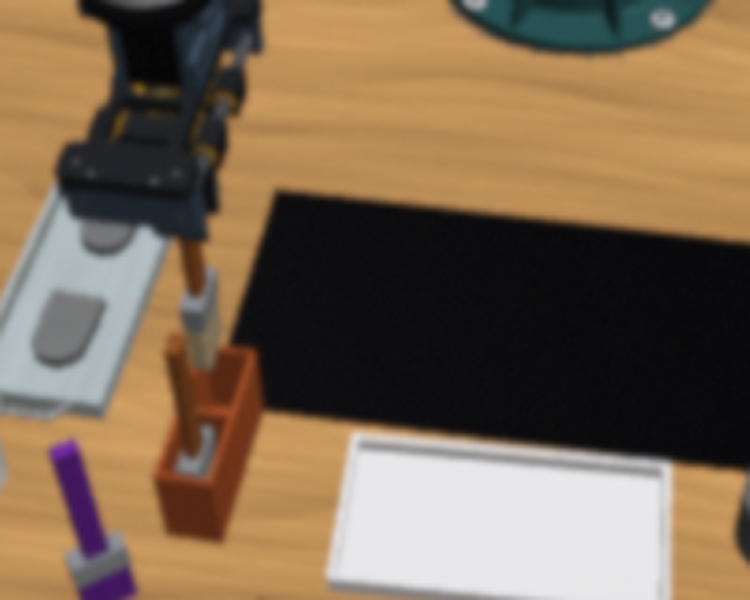

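The near brush is out of the pot and hangs straight, with the bristle end at about (205,360), just above the pot rim. Now I carry it over to the tray.

Request:
apply_moves(
  plan="0.024 0.004 0 0; 0.048 0.008 0 -0.01; 0.072 0.012 0 -0.02; 0.096 0.016 0 -0.03; 0.1195 0.0186 0 -0.042",
)

```text
t: 18.47
eef_pos: [0.6519, -0.088, 0.2352]
eef_rot: [2.174, 2.268, 0.0]
force: [0.5, -0.8, -1.1]
width: 0.018
grip_force: 25.0
```

Request:
apply_moves(
  plan="0 0 0.030 0; 0 0 0.060 0; 0 0 0.080 0; 0 0 0.092 0; 0 0 0.098 0",
)

```text
t: 18.88
eef_pos: [0.6511, -0.089, 0.1354]
eef_rot: [-2.173, -2.267, 0.002]
force: [-0.1, -0.7, -1.0]
width: 0.0178
grip_force: 25.0
```

Request:
apply_moves(
  plan="0 0 0.003 0; 0 0 0.005 0; 0 0 0.007 0; 0 0 0.009 0; 0 0 0.009 0",
  force=8,
)

```text
t: 19.3
eef_pos: [0.6527, -0.0894, 0.129]
eef_rot: [2.173, 2.266, 0.001]
force: [-0.2, -0.3, 3.0]
width: 0.018
grip_force: 8.0
```

```bash
python3 -c "
from h import *
go(.6519,-.0891,.128,2.4);print(ctrl.state()['force'].round(1))
s=get('scene');C=cloud(s)
for lo in np.arange(.0,.13,.02):
    m=(C[...,2]>lo)&(C[...,2]<lo+.02)&(C[...,0]>.62)&(C[...,0]<.685)&(C[...,1]<-.06)&(C[...,1]>-.105)
    X=C[m]
    if len(X)>3:print(lo.round(2),len(X),X.min(0).round(3)[:2],X.max(0).round(3)[:2])"
```

```text
-> (0.6519, -0.0891, 0.128, 2.4) shift mm [ 0.3 -0.8  1. ] turn 0.0 | ang 2.4 p [ 0.6527 -0.0894  0.129 ] q6 -0.21 w 0.018 gf 8.0 t 19.3
[-0.2 -0.3  3. ]
0.0 242 [ 0.621 -0.105] [ 0.685 -0.06 ]
0.02 29 [ 0.649 -0.096] [ 0.676 -0.082]
0.04 29 [ 0.652 -0.095] [ 0.676 -0.082]
0.06 59 [ 0.636 -0.098] [ 0.676 -0.082]
0.08 21 [ 0.645 -0.094] [ 0.666 -0.085]
0.1 12 [ 0.661 -0.093] [ 0.665 -0.085]
```

Request:
apply_moves(
  plan="0.0125 0 0 0; 0.025 0 0.001 0; 0.0375 0 0.003 0; 0.0495 0 0.0065 0; 0.0615 0 0.0105 0",
)

```text
t: 19.77
eef_pos: [0.6496, -0.026, 0.1175]
eef_rot: [2.173, 2.268, 0.001]
force: [1.2, 0.4, 2.4]
width: 0.0179
grip_force: 8.0
```

Request:
apply_moves(
  plan="0.0115 0 0.0055 0; 0.0225 0 0.0115 0; 0.0325 0 0.0185 0; 0.0425 0 0.0265 0; 0.0515 0 0.0355 0",
)

```text
t: 20.18
eef_pos: [0.647, 0.0249, 0.0811]
eef_rot: [-2.174, -2.268, 0.0]
force: [1.5, 1.1, 2.1]
width: 0.0179
grip_force: 8.0
```

```bash
python3 -c "
from h import *
go(.6519,-.0891,.128,2.4);print(ctrl.state()['force'].round(1))
s=get('scene')
cv2.imwrite('pics/s3.png',cv2.resize(s['pixels'][120:280,180:380],(750,600),interpolation=cv2.INTER_CUBIC))"
```

```text
-> (0.6519, -0.0891, 0.128, 2.4) shift mm [-1.141e+02  1.000e-01 -4.700e+01] turn 0.0 | ang 2.4 p [0.647  0.0249 0.0811] q6 -0.04 w 0.0179 gf 8.0 t 20.2
[1.5 1.1 2.1]
```

View pics/s3.png

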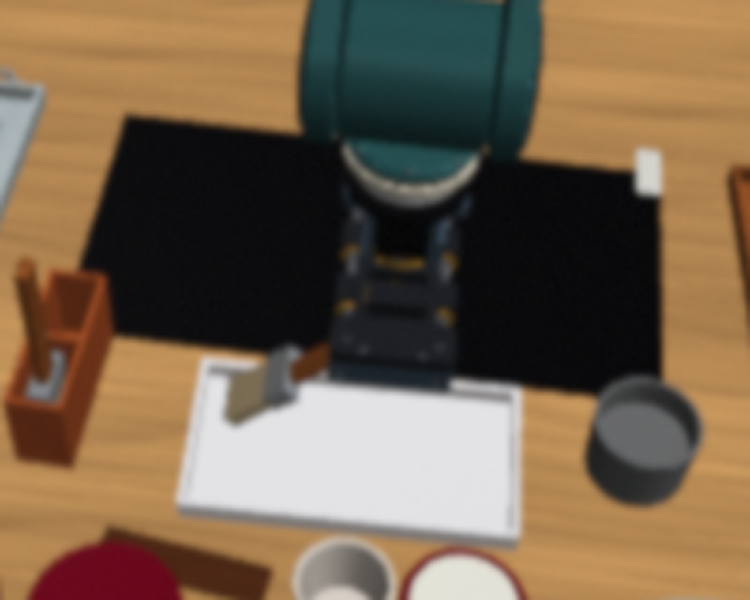

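The brush pivots about the pads as planned: the bristle end is at (235,415) inside the tray, with the handle swinging toward +y. I continue the arc and then release.

Request:
apply_moves(
  plan="0.008 0 0.0095 0; 0.0155 0 0.020 0; 0.0215 0 0.031 0; 0.027 0 0.042 0; 0.0315 0 0.054 0",
)

```text
t: 20.65
eef_pos: [0.6455, 0.0558, 0.0265]
eef_rot: [-2.174, -2.267, 0.001]
force: [-0.2, 0.8, 0.0]
width: 0.0183
grip_force: 8.0
```

Request:
apply_moves(
  plan="0.002 0 0.0075 0; 0.0035 0 0.012 0; 0.0045 0 0.017 0; 0.0045 0 0.018 0; 0.0045 0 0.018 0",
)

```text
t: 21.07
eef_pos: [0.6456, 0.0595, 0.0098]
eef_rot: [-2.174, -2.267, 0.0]
force: [0.5, 1.1, -1.0]
width: 0.0179
grip_force: 8.0
```

Request:
apply_moves(
  plan="0 0 0 0; 0 0 0 0; 0 0 0 0; 0 0 0 0; 0 0 0 0",
  jaw=0.032,
)

```text
t: 21.48
eef_pos: [0.6458, 0.0597, 0.0102]
eef_rot: [2.174, 2.267, 0.0]
force: [0.4, 0.6, 0.3]
width: 0.0314
grip_force: 0.0
```

Request:
apply_moves(
  plan="0 0 -0.030 0; 0 0 -0.070 0; 0 0 -0.110 0; 0 0 -0.150 0; 0 0 -0.190 0",
)

```text
t: 21.9
eef_pos: [0.6453, 0.0597, 0.202]
eef_rot: [2.174, 2.268, -0.0]
force: [1.1, 1.0, -0.7]
width: 0.0319
grip_force: 0.0
```

```bash
python3 -c "
from h import *
go(.691,-.209,.225,0)
d=get('top');P=cloud(d);hs=cv2.cvtColor(d['pixels'],cv2.COLOR_BGR2HSV)
m=(P[...,1]<-.15)&(P[...,1]>-.3)&(P[...,0]>.66)&(P[...,0]<.73)&(P[...,2]>.16)&(hs[...,0]<20)&(hs[...,1]>90)
print(P[m].mean(0).round(4),P[m].min(0).round(3),P[m].max(0).round(3))
s=get('scene')
cv2.imwrite('pics/s4.png',cv2.resize(s['pixels'][120:280,180:380],(750,600),interpolation=cv2.INTER_CUBIC))"
```

```text
-> (0.691, -0.209, 0.225, 0) shift mm [-270.4   34.4  -23. ] turn 0.042 | ang 2.4 p [0.6453 0.0597 0.202 ] q6 0.01 w 0.0319 gf 0.0 t 21.9
[ 0.6874 -0.2086  0.1814] [ 0.679 -0.214  0.163] [ 0.697 -0.205  0.19 ]
```

View pics/s4.png

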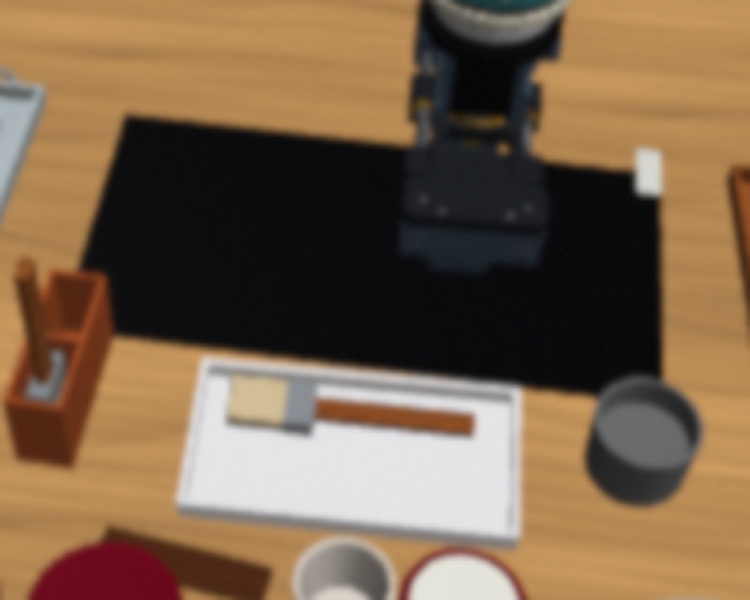

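The first brush lies flat in the tray, its head at (260,400) and handle end at (470,425). Now the second brush.

Request:
apply_moves(
  plan="-0.027 0.003 -0.005 0; -0.054 0.006 -0.010 0; -0.081 0.009 -0.015 0; -0.108 0.012 -0.020 0; -0.135 0.017 -0.024 0",
  jaw=0.044,
)

```text
t: 22.42
eef_pos: [0.6681, -0.0757, 0.2239]
eef_rot: [-2.174, -2.268, 0.0]
force: [0.4, -1.0, 0.1]
width: 0.044
grip_force: 0.0
```

Request:
apply_moves(
  plan="-0.027 0.003 0 0.01; -0.054 0.006 0 0.02; -0.081 0.009 0 0.03; -0.108 0.012 0 0.042; -0.135 0.017 0 0.042",
)

```text
t: 22.83
eef_pos: [0.6907, -0.2099, 0.2234]
eef_rot: [-2.222, -2.22, 0.0]
force: [0.3, 0.5, 0.1]
width: 0.0443
grip_force: 0.0
```

Request:
apply_moves(
  plan="0 0 0.025 0; 0 0 0.050 0; 0 0 0.070 0; 0 0 0.085 0; 0 0 0.095 0",
)

```text
t: 23.25
eef_pos: [0.6902, -0.2084, 0.1267]
eef_rot: [-2.22, -2.22, 0.001]
force: [-1.3, -0.1, -0.4]
width: 0.0439
grip_force: 0.0
```

Request:
apply_moves(
  plan="0 0 0 0; 0 0 0 0; 0 0 0 0; 0 0 0 0; 0 0 0 0",
  jaw=0,
  force=25,
)

```text
t: 23.67
eef_pos: [0.6915, -0.2087, 0.1301]
eef_rot: [2.22, 2.221, 0.001]
force: [0.1, 0.8, 1.2]
width: 0.0179
grip_force: 25.0
```

Request:
apply_moves(
  plan="0 0 -0.012 0; 0 0 -0.030 0; 0 0 -0.055 0; 0 0 -0.080 0; 0 0 -0.105 0",
)

```text
t: 24.08
eef_pos: [0.691, -0.2086, 0.2363]
eef_rot: [2.221, 2.221, 0.0]
force: [-0.4, 0.2, -1.5]
width: 0.0179
grip_force: 25.0
```

```bash
python3 -c "
from h import *
go(.7079,-.0867,.235,2.4)
C=cloud(get('scene'))
for lo in np.arange(.07,.24,.01):
    m=(C[...,2]>lo)&(C[...,2]<lo+.01)&(C[...,0]>.65)&(C[...,0]<.73)&(C[...,1]<-.17)&(C[...,1]>-.25)
    X=C[m]
    if len(X)>3:print(lo.round(2),len(X),X.min(0).round(3)[:2],X.max(0).round(3)[:2])"
```

```text
-> (0.7079, -0.0867, 0.235, 2.4) shift mm [121.9  16.9   1.3] turn -0.042 | ang 0.0 p [ 0.691  -0.2086  0.2363] q6 -0.33 w 0.0179 gf 25.0 t 24.1
0.07 98 [ 0.651 -0.23 ] [ 0.724 -0.187]
0.11 23 [ 0.679 -0.215] [ 0.714 -0.202]
0.12 26 [ 0.674 -0.214] [ 0.714 -0.201]
0.13 26 [ 0.679 -0.215] [ 0.713 -0.202]
0.14 25 [ 0.677 -0.214] [ 0.713 -0.202]
0.15 30 [ 0.675 -0.217] [ 0.714 -0.2  ]
0.16 32 [ 0.675 -0.216] [ 0.715 -0.201]
0.17 62 [ 0.674 -0.216] [ 0.714 -0.201]
0.18 18 [ 0.688 -0.214] [ 0.703 -0.204]
0.19 17 [ 0.685 -0.212] [ 0.703 -0.204]
0.2 17 [ 0.688 -0.214] [ 0.704 -0.204]
0.21 18 [ 0.688 -0.212] [ 0.704 -0.204]
0.22 8 [ 0.698 -0.213] [ 0.703 -0.204]
0.23 12 [ 0.679 -0.201] [ 0.709 -0.191]
```

Request:
apply_moves(
  plan="0.024 0.004 0 0; 0.048 0.008 0 -0.01; 0.072 0.012 0 -0.02; 0.096 0.015 0 -0.03; 0.122 0.017 0 -0.042",
)

```text
t: 24.55
eef_pos: [0.7083, -0.0857, 0.2352]
eef_rot: [2.173, 2.267, 0.001]
force: [-0.4, -0.0, -0.6]
width: 0.0177
grip_force: 25.0
```

Request:
apply_moves(
  plan="0 0 0.030 0; 0 0 0.060 0; 0 0 0.080 0; 0 0 0.092 0; 0 0 0.098 0",
)

```text
t: 24.97
eef_pos: [0.7075, -0.0865, 0.1349]
eef_rot: [-2.174, -2.267, 0.001]
force: [0.3, 1.0, -0.2]
width: 0.0177
grip_force: 25.0
```

Request:
apply_moves(
  plan="0 0 0.003 0; 0 0 0.005 0; 0 0 0.007 0; 0 0 0.009 0; 0 0 0.009 0",
  force=8,
)

```text
t: 25.38
eef_pos: [0.7088, -0.0868, 0.1282]
eef_rot: [2.173, 2.266, 0.002]
force: [-0.3, -0.1, 2.7]
width: 0.018
grip_force: 8.0
```

```bash
python3 -c "
from h import *
go(.7079,-.0867,.128,2.4);print(ctrl.state()['force'].round(1))"
```

```text
-> (0.7079, -0.0867, 0.128, 2.4) shift mm [ 0.2 -0.9  0.2] turn 0.0 | ang 2.4 p [ 0.7088 -0.0868  0.1282] q6 -0.2 w 0.018 gf 8.0 t 25.4
[-0.3 -0.1  2.7]
```

Request:
apply_moves(
  plan="0.0125 0 0 0; 0.025 0 0.001 0; 0.0375 0 0.003 0; 0.0495 0 0.0065 0; 0.0615 0 0.0105 0",
)

```text
t: 25.8
eef_pos: [0.7058, -0.0234, 0.1166]
eef_rot: [2.173, 2.268, 0.001]
force: [1.7, -0.5, 2.6]
width: 0.0175
grip_force: 8.0
```

Request:
apply_moves(
  plan="0.0115 0 0.0055 0; 0.0225 0 0.0115 0; 0.0325 0 0.0185 0; 0.0425 0 0.0265 0; 0.0515 0 0.0355 0",
)

```text
t: 26.22
eef_pos: [0.703, 0.0277, 0.0801]
eef_rot: [-2.174, -2.268, 0.0]
force: [1.4, 1.6, 1.9]
width: 0.0178
grip_force: 8.0
```

Request:
apply_moves(
  plan="0.008 0 0.0095 0; 0.0155 0 0.020 0; 0.0215 0 0.031 0; 0.027 0 0.042 0; 0.0315 0 0.054 0",
)

```text
t: 26.63
eef_pos: [0.7016, 0.0582, 0.0255]
eef_rot: [-2.174, -2.267, 0.001]
force: [-0.6, 0.5, 1.1]
width: 0.0177
grip_force: 8.0
```

Request:
apply_moves(
  plan="0.002 0 0.0075 0; 0.0035 0 0.012 0; 0.0045 0 0.017 0; 0.0045 0 0.018 0; 0.0045 0 0.018 0",
)

```text
t: 27.05
eef_pos: [0.7017, 0.0621, 0.0088]
eef_rot: [-2.174, -2.267, 0.0]
force: [0.1, -0.2, -1.8]
width: 0.018
grip_force: 8.0
```

Request:
apply_moves(
  plan="0 0 0 0; 0 0 0 0; 0 0 0 0; 0 0 0 0; 0 0 0 0",
  jaw=0.032,
)

```text
t: 27.47
eef_pos: [0.7019, 0.0622, 0.0092]
eef_rot: [2.174, 2.267, 0.0]
force: [0.1, -0.4, 0.4]
width: 0.0322
grip_force: 0.0
```

Request:
apply_moves(
  plan="0 0 -0.030 0; 0 0 -0.070 0; 0 0 -0.110 0; 0 0 -0.150 0; 0 0 -0.190 0",
)

```text
t: 27.88
eef_pos: [0.7014, 0.0622, 0.201]
eef_rot: [2.174, 2.268, 0.0]
force: [0.4, -0.4, -0.3]
width: 0.0318
grip_force: 0.0
```

Request:
apply_moves(
  plan="0.010 -0.038 0 0; 0.020 -0.076 0 0; 0.030 -0.114 0 0; 0.040 -0.152 0 0; 0.050 -0.190 0 0",
)

```text
t: 28.3
eef_pos: [0.5079, 0.1044, 0.1989]
eef_rot: [2.174, 2.267, 0.0]
force: [0.9, -0.5, 0.5]
width: 0.0319
grip_force: 0.0
```

```bash
python3 -c "
from h import *
d=get('top');s=get('scene')
for b in blobs(d,0.016,80):
  if b[3]<90:print(b[0],np.round(b[1:],1))
cv2.imwrite('pics/t2.png',cv2.resize(d['pixels'][100:290,100:440],(800,447),interpolation=cv2.INTER_CUBIC))
cv2.imwrite('pics/s5.png',cv2.resize(s['pixels'][120:320,100:450],(800,457),interpolation=cv2.INTER_CUBIC))"
```

```text
white [4.588e+02 3.293e+02 7.130e+01 3.620e+01 3.000e-01 1.449e+02 2.422e+02]
white [546.4 346.8  71.3  39.4   3.8 139.5 213.9]
white [787.3  93.   70.7  68.6  88.5 222.  132.9]
white [808.5  14.3  43.   34.4  88.4 247.7 125.8]
grey [ 430.2 -354.1   67.3   46.8   -1.2  375.2  249.1]
grey [ 549.7 -355.7   66.4   44.6   -2.8  373.4  208.2]
```

View pics/t2.png

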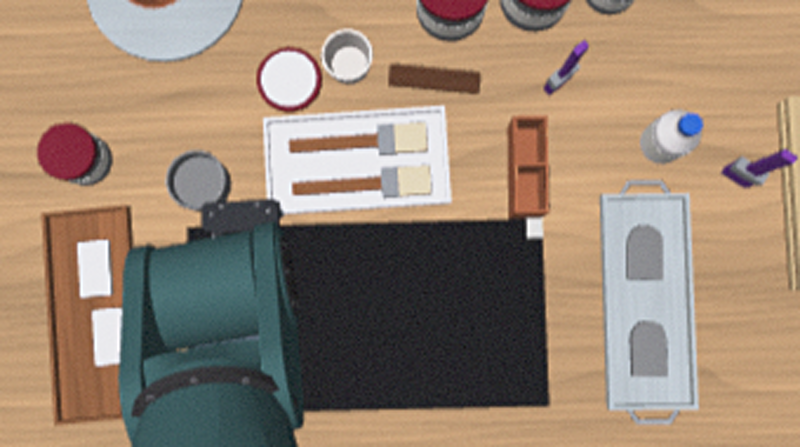

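View pics/s5.png

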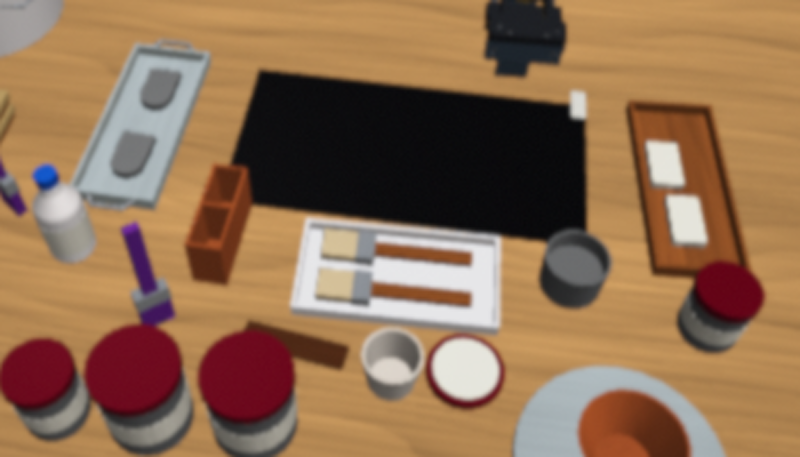

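Both brushes lie flat in the drying tray. All four tiles are in their trays: arches at (645,250) and (648,350), whites at (94,268) and (108,337). One white tile has been nudged about 35 mm inside its tray since I placed it, so I check that it lies flat before handing in.

```bash
python3 -c "
from h import *
s=get('scene');C=cloud(s);h=cv2.cvtColor(s['pixels'],cv2.COLOR_BGR2HSV)
for x0,x1 in((.41,.503),(.503,.6)):
  m=(h[...,1]<60)&(h[...,2]>150)&(C[...,0]>x0)&(C[...,0]<x1)&(C[...,1]>.29)&(C[...,1]<.4)
  m=cv2.erode(m.astype(np.uint8),np.ones((3,3)))>0
  X=C[m];A=np.c_[X[:,:2]-X[:,:2].mean(0),np.ones(len(X))]
  print(len(X),X.mean(0).round(4),X.min(0).round(3),X.max(0).round(3),'slopes',np.linalg.lstsq(A,X[:,2],rcond=None)[0].round(3))
"
```

```text
201 [0.4641 0.3264 0.0137] [0.43  0.308 0.009] [0.498 0.344 0.019] slopes [ 0.    -0.009  0.014]
230 [0.552  0.3459 0.0139] [0.517 0.329 0.01 ] [0.586 0.365 0.018] slopes [ 0.004 -0.011  0.014]
```

Both white tiles have level tops at the same height, about 14 mm, so they lie flat on the tray floor.

```bash
python3 -c "
from workcell import ctrl
print(ctrl.finish_job())"
```

```text
the job is handed in; nothing more can be done
None
```

I handed the job in at about 28 s: both brushes lie flat in the white drying tray, the two white tiles are flat in the wooden tray and the two grey arches are flat in the aluminium tray, and nothing else was touched.

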